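# Rebuild the cone washer stack of a lounger hinge

### The job

Rebuild the spring stack on the upright spindle of the lounger hinge: one large cone washer already sits at its foot with the hump up, so thread the equally large cone washer that lies hollow side up onto the spindle next, and then the large one that lies hump up, so that the faces alternate. Keep each the way up it lies, and let both lie level and home on the stack, the spindle standing through them.

Things in the scene. Friction and masses are not known exactly. Their poses are not given: they have to be found in the camera images.
- hollow_center (a point): Centre (on the axis, half-way up) of the loose steel cone washer lying hollow side up, like a bowl with a hole: outside 60 mm, hole 32 mm, 18 mm high, about 0.12 kg, z up, yaw irrelevant. Its upright rim to grip across is 8 mm high, 1 to 9 mm above this point; below, it narrows to a 44 mm foot on the bench. A flat ring and a 38 mm cone washer near by (100 mm apart or more) are not used.
- hump_center (a point): Centre (on the axis, half-way up) of the loose steel cone washer lying hump up, a low truncated cone with a hole: outside 60 mm, hole 32 mm, 18 mm high, about 0.12 kg, z up, yaw irrelevant. Its upright rim to grip across the 60 mm is 8 mm high, at the bottom: 1 to 9 mm below this point, standing on the bench, so grip with the very fingertips close above the bench.
- spindle_seat (a point): Spindle axis at the top of the fixed hump-up washer (60 mm) at its foot, where the next washer rests; 26 mm above the bench, z up. The upright steel spindle, 12 mm thick with tapered tip, ends 54 mm above this point. It stands on a fixed aluminium plate 115 x 85 x 8 mm. Home, the hollow-up washer's centre is 9 mm above this point, the hump-up one's 27 mm.
Mind the look-alikes: they are no part of the job. What is shaped like the part that bears hollow_center but orange or turquoise is not meant.

How it is judged:
On the way, in this order (a step that is already met when the one before it is completed fails the run):
1. the hollow-up washer lies home on the spindle (horizontal distance between hollow_center and spindle_seat below 0.014 m and z of hollow_center in the frame of spindle_seat between 0.005 and 0.014 m and angle between hollow_center's own z axis and vertical below 0.175 rad), for 0.2 s.
2. the hump-up washer lies home on top of it (horizontal distance between hump_center and spindle_seat below 0.014 m and z of hump_center in the frame of spindle_seat between 0.023 and 0.032 m and angle between hump_center's own z axis and vertical below 0.175 rad), for 0.2 s.
At the end, for the whole second after the job is handed in: Both washers are threaded on the spindle, still the way up they lay: the hollow-up one on the washer already there (centre 5 to 14 mm above the seat point), the hump-up one on top of it (centre 23 to 32 mm above), each within 14 mm of the spindle's axis and level within 10 degrees (all of step 1 and all of step 2); the robot touches nothing.
It also fails if it takes over 54 s, if anything falls off the work surface, if the arm or the gripper's body presses on something with over 40 N, if the wrist force passes 120 N, or if a joint passes its speed limit or range.

### The arm

A 7-joint arm with a two-finger parallel gripper is mounted at the origin on the work surface. World frame = base frame: x ahead of the robot, y to its left, z up, the work surface at z = 0. Lengths are in m, angles in rad, forces in N, time in s.
With the tool pointing down it reaches from about 0.4 to 0.85 m from the base axis. Payload 10.4 kg.
Tool frame: the origin (TCP) lies between the finger pads; the fingertips stand 8 mm ahead of it and the grasp point (between the pads) lies 11 mm behind it; z points along the fingers, y is the line along which they close (so a half turn about z gives the same grasp; the last joint's range is limited). The gripper opens to 87 mm and grips with 3 to 60 N. Pads are 19 mm wide; open, the fingers measure 117 mm over their backs; the gripper's body (75 mm by 190 mm) begins 51 mm behind the grasp point.
Start: joints at [1.078, 0.332, -0.065, 1.46, 0.022, 1.35, -0.088], TCP at [0.283, -0.557, 0.231] pointing down, gripper open.
Joint ranges: [-2.6, 2.6], [-0.5, 2.12], [-1.47, 1.34], [0.16, 2.42], [-1.27, 4.41], [0.06, 2.06], [-2.6, 2.6]. Speed limits (rad/s): [2.22, 2.22, 2.79, 2.79, 3.14, 3.14, 3.14].

### API

Orientations are given as a 3x3 rotation matrix whose columns are the frame's x, y, z axes.
In Python, from workcell import bot, cams, cut_out, tip_of gives the robot as it stands. Calls block until the motion is done:
- bot.move_to(position, orientation): joint-space move of the TCP to a pose.
- bot.line_to(position, rot=None, v=0.15): straight line of the TCP; rot=None keeps the orientation; v is the mean speed in m/s.
- bot.move_joints(angles): joint-space move.
- bot.grip(opening): finger opening in m; the grip force is fixed at half the most; returns when the fingers have stopped.
- bot.pause(seconds).
- bot.inverse_kinematics(position, orientation): joint angles nearest the present ones, or None.
- bot.read_state(): the state.
- cams.snapshot(name): name is "scene" or "top"; returns the picture (384x512x3 uint8, red, green, blue); there is no depth.
- cams.camera_params(name): a dict with "fovy" (degrees; the focal length in pixels is half the picture's height over the tangent of half this angle, whatever the lens; pixels are square), "cx", "cy" (the principal point, pixels), "view" (4x4, takes a point from world to camera coordinates). Camera axes: x right, y down, z forward; pixel columns grow to the right and rows downward; lengths in m; the calibration is good to about 2 mm. A picture is of the moment at which its call begins. camera_params takes no time and is no camera call.
A pose or a line that the arm cannot do raises bot.PlanningError and nothing moves.
- bot.finish_job(): hands the job in; it is judged then, once.
Trained networks look in the newest picture that a camera, given by its name, has taken for a name from the list of things; names that differ only in an ending like _2 or _b are one class to them, and where a whole thing is asked for, a point or a joint stands for the part that bears it (a point fixed in the world has none). Each returns a list of dicts, best first, with "p" (0 to 1); they miss things now and then, are a little off and sometimes report something else, mostly with a low value. They report only what shows in the picture. A call takes as long as a camera call. They do not tell look-alikes from the thing itself.
- cut_out(camera, query): "mask" (384x512 bool, what is visible of it).
- tip_of(camera, query): "xyz" ([x, y, z] in m, in world coordinates, good to about 4 mm: a listed point, or the origin of a listed thing).
The state is a dict: "time": time; "joints": joint angles; "qvel": joint speeds; "joint_torque": joint torques, N m; "position": TCP position; "orientation": TCP orientation; "wrist_force": force on the tool from outside, world axes, zero at the start; "torque": the same for the moment, N m; "width": finger opening in m; "finger_force": force on a finger pad.
Only numpy, scipy, OpenCV 4.12 (cv2) and the standard library are available. Lean on these libraries where they do the work, as an engineer would, in place of code of your own. Each camera call takes 0.05 s, during which the arm holds its last target. There are 200 camera calls.

## Working session

There is one attempt and no reset: what is moved stays moved. The work goes in short steps, each a Python script; the robot and the scene stay as the last script left them, time stands still between calls to the robot, and variables do not carry over. Pictures are saved under pics/ and viewed, at most 10 in all, crops included, and the job is handed in when it is done.

```bash
mkdir -p pics
cat > h.py <<'E'
import numpy as np, cv2
from workcell import bot, cams, cut_out, tip_of
def save(cam,fn):
    im=cams.snapshot(cam); cv2.imwrite(fn,im[:,:,::-1]); return im
def cp(cam):
    c=cams.camera_params(cam); f=192/np.tan(np.radians(c['fovy'])/2); return f,c['cx'],c['cy'],np.array(c['view'])
def proj(cam,p):
    f,cx,cy,V=cp(cam); q=V[:3,:3]@np.array(p)+V[:3,3]; return np.array([cx+f*q[0]/q[2],cy+f*q[1]/q[2]])
def back(cam,u,v,z):
    f,cx,cy,V=cp(cam); R=V[:3,:3];o=-R.T@V[:3,3]; d=R.T@np.array([(u-cx)/f,(v-cy)/f,1]); return o+d*(z-o[2])/d[2]
E
python3 - <<'E'
from h import *
a=save('top','pics/top.png'); b=save('scene','pics/scene.png')
cv2.imwrite('pics/both.png',cv2.resize(np.vstack([a,b])[:,:,::-1],None,fx=.78,fy=.78))
np.set_printoptions(precision=4,suppress=True)
for c in('top','scene'):
    f,cx,cy,V=cp(c); print(c,f,cx,cy,-V[:3,:3].T@V[:3,3],V[2,:3])
    for q in('hollow_center','hump_center','spindle_seat'):
        for r in tip_of(c,q): print(c,q,round(r['p'],2),np.array(r['xyz']),proj(c,r['xyz']))
        if q!='spindle_seat':
            for r in cut_out(c,q):
                y,x=np.where(r['mask']); print('  mask',round(r['p'],2),len(x),x.mean(),y.mean(),x.min(),x.max(),y.min(),y.max())
s=bot.read_state(); print(s['time'],s['position'],s['orientation'],s['width'])
E
```

```text
top 444.04754929309536 257.0527773827884 193.78762591530452 [ 0.3891 -0.0494  0.9549] [ 0.1042  0.0371 -0.9939]
top hollow_center 0.88 [ 0.3649 -0.1023  0.0114] [299.2885 251.6438]
top hollow_center 0.63 [ 0.4746 -0.1053  0.0064] [299.753  199.8583]
top hollow_center 0.55 [ 0.4306 -0.0032  0.0085] [252.1086 220.7703]
  mask 0.96 467 254.54175588865095 221.61670235546038 241 269 208 235
  mask 0.89 462 301.9199134199134 200.93506493506493 288 315 187 214
  mask 0.69 439 302.0501138952164 250.98633257403188 288 316 237 265
top hump_center 0.8 [ 0.6109 -0.2638  0.0102] [372.826  135.8319]
  mask 0.92 527 373.46110056925994 135.73814041745732 360 388 122 149
top spindle_seat 0.96 [0.4776 0.141  0.0217] [183.9297 198.8777]
scene 469.45957841936206 256.7478037826407 198.22027241094142 [1.225  0.2193 0.7652] [-0.6837 -0.2379 -0.6899]
scene hollow_center 0.76 [ 0.4729 -0.1042  0.0139] [232.058  189.9408]
scene hollow_center 0.69 [ 0.3676 -0.1028  0.0096] [247.8625 164.6233]
scene hollow_center 0.62 [ 0.4268 -0.007   0.0076] [277.0779 188.6059]
  mask 0.87 356 277.87359550561797 186.9634831460674 266 290 178 197
  mask 0.82 360 231.50555555555556 189.35555555555555 219 244 180 200
  mask 0.81 309 246.92233009708738 162.7766990291262 236 258 154 172
scene hump_center 0.91 [ 0.6189 -0.2638  0.0097] [141.8677 217.1565]
  mask 0.97 446 142.88116591928252 217.34977578475338 130 156 206 228
scene spindle_seat 0.71 [0.4727 0.1462 0.0269] [337.0998 210.7194]
0.6 [ 0.283  -0.5573  0.2306] [[ 0.8917  0.4527  0.0001]
 [ 0.4527 -0.8917 -0.0001]
 [ 0.      0.0001 -1.    ]] 0.08673681319562397
```

View pics/both.png

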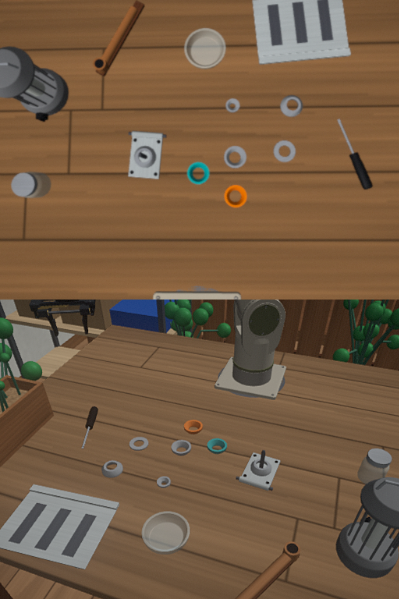

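The picture shows three bowl-shaped candidates in top view: turquoise (254,221), orange (302,251) and steel (302,201). The steel one fits, since orange and turquoise are ruled out. The hump-up washer is at (373,136) and the spindle at (184,199). The flat ring at (365,194) and the small cone at (298,134) are not used. I'll confirm this in one enlarged crop and measure the centres from the masks.

Run:
```python
from h import *
np.set_printoptions(precision=4,suppress=True)
rows=[]
for c in('top','scene'):
    im=cams.snapshot(c)
    pts={'hol':[.475,-.105,.009],'hump':[.614,-.264,.009],'seat':[.475,.143,.026]}
    tiles=[]
    for k,p in pts.items():
        u,v=proj(c,p).round().astype(int); print(c,k,'tile origin',u-32,v-34)
        t=cv2.resize(im[v-34:v+34,u-32:u+32],None,fx=4,fy=4,interpolation=cv2.INTER_CUBIC); tiles.append(t)
    rows.append(np.hstack(tiles))
    for q,zs,p in(('hollow_center',.016,pts['hol']),('hump_center',.005,pts['hump'])):
        for r in cut_out(c,q):
            m=r['mask'].astype(np.uint8); cn=max(cv2.findContours(m,0,1)[0],key=len); h=cv2.convexHull(cn)
            (x,y),ax,_=cv2.fitEllipse(h); B=back(c,x,y,zs)
            if np.hypot(*(B[:2]-p[:2]))<.03:
                print(c,q,x,y,ax,B,im[m>0].mean(0))
                # silhouette match: project model points, hull centroid offset
                a=np.linspace(0,2*np.pi,90)
                prof=[(30,.018),(30,.010),(22,0)] if q[1]=='o' else [(30,0),(30,.008),(22,.018)]
                xy=B[:2].copy()
                M=cv2.moments(h);t=np.array([M['m10'],M['m01']])/M['m00']
                for _ in range(5):
                    P=np.array([proj(c,[xy[0]+R/1e3*np.cos(s),xy[1]+R/1e3*np.sin(s),z]) for R,z in prof for s in a],np.float32)
                    H=cv2.convexHull(P);N=cv2.moments(H);g=np.array([N['m10'],N['m01']])/N['m00']
                    xy+=back(c,*t,.009)[:2]-back(c,*g,.009)[:2]
                print('   silhouette',xy,'area',M['m00'],N['m00'])
cv2.imwrite('pics/crop.png',np.vstack(rows)[:,:,::-1])
```

```text
top hol tile origin 268 166
top hump tile origin 341 101
top seat tile origin 151 166
top hollow_center 301.2781677246094 200.5169677734375 (28.451379776000977, 28.89600372314453) [ 0.4723 -0.1079  0.016 ] [129.2355 127.2794 128.2874]
   silhouette [ 0.4724 -0.108 ] area 617.0 639.8342774403282
top hump_center 373.8295593261719 135.3009033203125 (27.284738540649414, 28.860240936279297) [ 0.6133 -0.2672  0.005 ] [124.9664 124.4769 126.5189]
   silhouette [ 0.6135 -0.2674] area 597.5 631.6151637490839
scene hol tile origin 199 158
scene hump tile origin 111 182
scene seat tile origin 303 177
scene hollow_center 231.37322998046875 189.61819458007812 (18.537046432495117, 24.69564437866211) [ 0.4745 -0.1052  0.016 ] [107.0502 106.6154 107.2475]
   silhouette [ 0.4717 -0.1063] area 341.0 412.1808348376071
scene hump_center 143.00486755371094 217.1040802001953 (20.966310501098633, 26.43216323852539) [ 0.6141 -0.2645  0.005 ] [105.8737 105.8333 106.5538]
   silhouette [ 0.6133 -0.2646] area 418.5 478.76666620746255
```

View pics/crop.png

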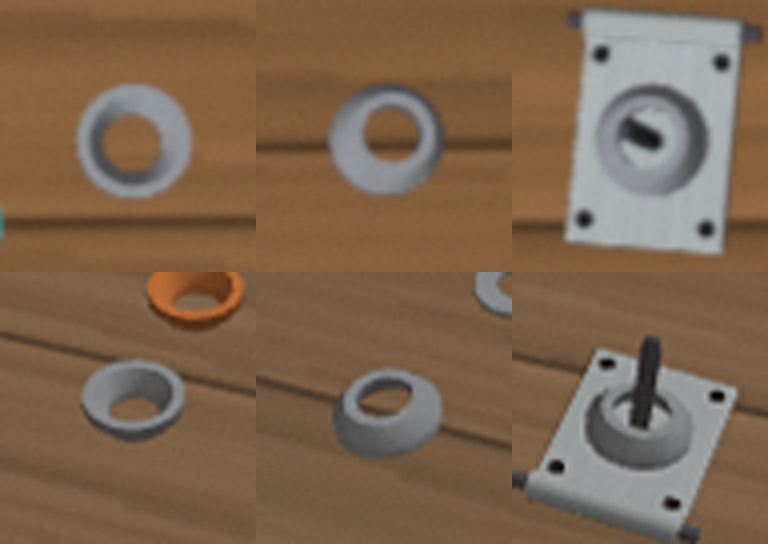

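The crop confirms the plain steel bowl, hollow up, at (301,200). Hump-up is at (374,135). The fixed washer's outline is centred near (186,201) in top, with the spindle leaning to a tip near (178,197). Next I measure the spindle the same way in both views.

Run:
```python
from h import *
from scipy.optimize import least_squares
np.set_printoptions(precision=4,suppress=True)
# hand readings from crop tiles (4x): outline of fixed washer & spindle tip
top=lambda x,y:(151+(x-512)/4-.4,166+y/4-.4); sc=lambda x,y:(303+(x-512)/4-.4,177+(y-272)/4-.4)
print('top rim',back('top',*top(652.5,140),.013),'tip',back('top',*top(623,125),.079))
print('scene tip',back('scene',*sc(651,338),.080))
a=np.linspace(0,2*np.pi,180)
def box(c,xy):
    P=np.array([proj(c,[xy[0]+R/1e3*np.cos(s),xy[1]+R/1e3*np.sin(s),z]) for R,z in [(30,.008),(30,.016),(22,.026)] for s in a]); return P[:,0].min(),P[:,0].max(),P[:,1].min(),P[:,1].max()
# box edges: left,right,(bottom)
tl=[top(597,84),top(708,196)]; sl=[sc(585,400),sc(693,469)]
f=lambda q:[box('top',q)[0]-tl[0][0],box('top',q)[1]-tl[1][0],box('top',q)[2]-tl[0][1],box('top',q)[3]-tl[1][1]]
g=lambda q:[box('scene',q)[0]-sl[0][0],box('scene',q)[1]-sl[1][0],box('scene',q)[3]-sl[1][1]]
for h in(f,g):
    r=least_squares(h,[.475,.143]); print(r.x,r.fun)
```

```text
top rim [0.4747 0.1389 0.013 ] tip [0.4763 0.1406 0.079 ]
scene tip [0.4742 0.1407 0.08  ]Traceback (most recent call last):
  File "<stdin>", line 16, in <module>
    return func(*args, **kwargs)
    vector_fun = VectorFunction(
        fun_wrapped,
    ...<6 lines>...
        workers=workers
    )
    self._update_fun()
    ~~~~~~~~~~~~~~~~^^
    self.f = self.fun_wrapped(xp_copy(self.x))
             ~~~~~~~~~~~~~~~~^^^^^^^^^^^^^^^^^
    return np.atleast_1d(self.fun(x))
                         ~~~~~~~~^^^
    return self.f(x, *self.args, **self.kwargs)
           ~~~~~~^^^^^^^^^^^^^^^^^^^^^^^^^^^^^^
  File "<stdin>", line 13, in <lambda>
  File "<stdin>", line 10, in box
  File "h.py", line 8, in proj
    f,cx,cy,V=cp(cam); q=V[:3,:3]@np.array(p)+V[:3,3]; return np.array([cx+f*q[0]/q[2],cy+f*q[1]/q[2]])
              ~~^^^^^
  File "h.py", line 6, in cp
    c=cams.camera_params(cam); f=192/np.tan(np.radians(c['fovy'])/2); return f,c['cx'],c['cy'],np.array(c['view'])
ValueError: time passes only in moves, steps and waits
```

Three readings agree on the spindle at (0.475, 0.140). Now I pick up the hollow-up washer.

```bash
cat >> h.py <<'E'
HOL=(.472,-.107); HUMP=(.6134,-.266); SP=(.475,.1403)
def Rd(x,y):
    a=np.arctan2(y,x); Y=np.array([np.cos(a),np.sin(a),0]); Z=np.array([0,0,-1.]); return np.column_stack([np.cross(Y,Z),Y,Z])
def show(t):
    s=bot.read_state(); print(t,round(s['time'],2),np.round(s['position'],4),'w',round(s['width'],4),'F',np.round(s['wrist_force'],1),'ff',np.round(s['finger_force'],1),flush=True)
def pick(p,z):
    bot.move_to([*p,.15],Rd(*p)); show('above'); print(np.round(bot.read_state()['joints'],2))
    bot.line_to([*p,z+.03],v=.12); bot.line_to([*p,z],v=.05); show('down')
    bot.grip(.045); show('grip'); bot.line_to([*p,.17],v=.12); show('up')
E
python3 - <<'E'
from h import *
pick(HOL,.013)
im=save('scene','pics/p1.png'); t=save('top','pics/p1t.png')
a=[im[60:260,150:350],t[110:310,200:400]]
cv2.imwrite('pics/p1c.png',cv2.resize(np.hstack(a),None,fx=2,fy=2)[:,:,::-1])
E
```

```text
above 2.7 [ 0.4721 -0.1085  0.1501] w 0.0872 F [ 0.1  0.3 -0.1] ff 0.0
[ 0.64  0.13 -0.54  1.9   0.07  1.13 -0.15]
down 4.49 [ 0.4721 -0.1069  0.013 ] w 0.087 F [ 0.3  0.2 -0.7] ff 0.0
grip 5.09 [ 0.4721 -0.1071  0.0131] w 0.0598 F [-0.9  0.2  1.2] ff 30.0
up 6.55 [ 0.4716 -0.1069  0.1693] w 0.0598 F [-0.5 -0.5 -1.8] ff 30.0
```

View pics/p1c.png

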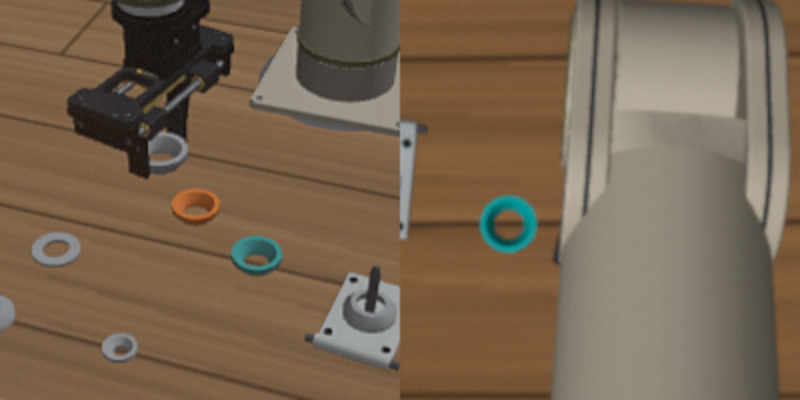

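The washer is held level across 59.8 mm, visible between the fingers at crop pixel (165,152). Now I place it.

```bash
cat >> h.py <<'E'
def place(z):
    p=SP
    bot.move_to([*p,.17],Rd(*p)); show('above')
    bot.line_to([*p,z+.012],v=.12); show('near')
    for dz in(.006,.003,.0015,.0005,-.0005):
        bot.line_to([*p,z+dz],v=.04); s=bot.read_state(); show('d')
        if s['wrist_force'][2]>4: break
    bot.grip(.082); show('open'); bot.line_to([*p,.17],v=.15); show('up')
E
python3 - <<'E'
from h import *
place(.039)
bot.move_to([*HUMP,.15],Rd(*HUMP)); show('hump')
im=save('scene','pics/p2.png'); t=save('top','pics/p2t.png')
a=[im[160:260,285:385],t[150:250,130:230]]
cv2.imwrite('pics/p2c.png',cv2.resize(np.hstack(a),None,fx=4,fy=4,interpolation=cv2.INTER_CUBIC)[:,:,::-1])
for c in('top','scene'):
    for r in tip_of(c,'hollow_center'): print(c,round(r['p'],2),np.round(r['xyz'],4))
E
```

```text
above 7.62 [0.4755 0.1382 0.1697] w 0.0595 F [-0.1 -0.7 -1.1] ff 30.0
near 8.77 [0.4755 0.1405 0.0517] w 0.0597 F [ 0.1  0.5 -1.2] ff 30.0
d 9.07 [0.4749 0.1402 0.0449] w 0.0598 F [ 0.1 -0.2 -1.2] ff 30.0
d 9.32 [0.4749 0.1403 0.0419] w 0.0596 F [-0.  -0.6 -0.7] ff 30.0
d 9.57 [0.475  0.1403 0.0404] w 0.0599 F [ 0.1  1.4 -1.4] ff 30.0
d 9.82 [0.475  0.1403 0.0394] w 0.0595 F [-0.4 -0.  -2. ] ff 30.0
d 10.07 [0.4751 0.1404 0.039 ] w 0.0597 F [-3.5 -1.6  7.6] ff 30.0
open 10.78 [0.475  0.1403 0.0385] w 0.0821 F [-0.4 -1.  -0.7] ff 0.0
up 11.8 [0.4745 0.1401 0.1691] w 0.0817 F [-0.1  0.  -0.4] ff 0.0
hump 13.38 [ 0.6141 -0.2636  0.1505] w 0.0823 F [-1.2  0.3 -0.3] ff 0.0
top 0.79 [ 0.3684 -0.1056  0.0097]
top 0.73 [0.4769 0.143  0.032 ]
scene 0.75 [0.4773 0.142  0.0391]
scene 0.69 [ 0.3693 -0.1019  0.0103]
scene 0.54 [ 0.4279 -0.0032  0.0076]
```

View pics/p2c.png

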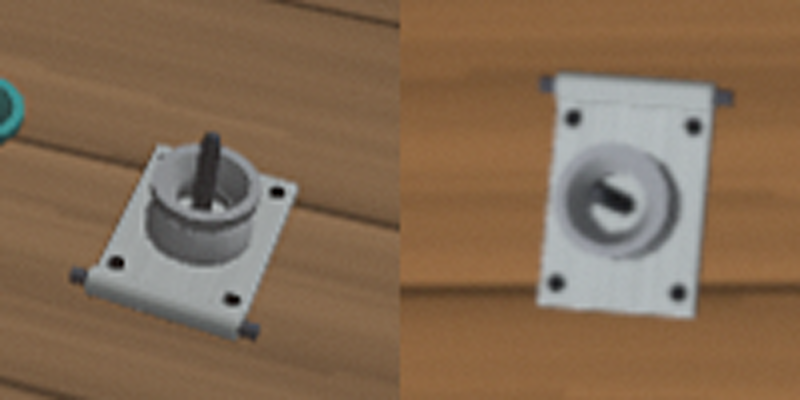

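The hollow-up washer sits level on the fixed one with the spindle through it (scene crop (205,200)). Contact came exactly at the expected height. Next is the hump-up washer.

Run:
```python
from h import *
bot.grip(.087)
pick(HUMP,.0105)
im=save('scene','pics/p3.png')
cv2.imwrite('pics/p3c.png',cv2.resize(im[60:260,50:250],None,fx=2.5,fy=2.5)[:,:,::-1])
```

```text
above 14.25 [ 0.6134 -0.266   0.15  ] w 0.087 F [-0.3  0.2 -0.6] ff 0.0
[ 0.68  0.52 -0.48  1.41  0.25  1.27 -0.23]
down 16.07 [ 0.6136 -0.266   0.0106] w 0.087 F [ 0.2 -0.3 -0.9] ff 0.0
grip 16.68 [ 0.6134 -0.266   0.0106] w 0.0595 F [0.5 0.2 1.2] ff 30.0
up 18.16 [ 0.613  -0.2659  0.169 ] w 0.0593 F [ 0.7 -0.5 -2.2] ff 30.0
```

View pics/p3c.png

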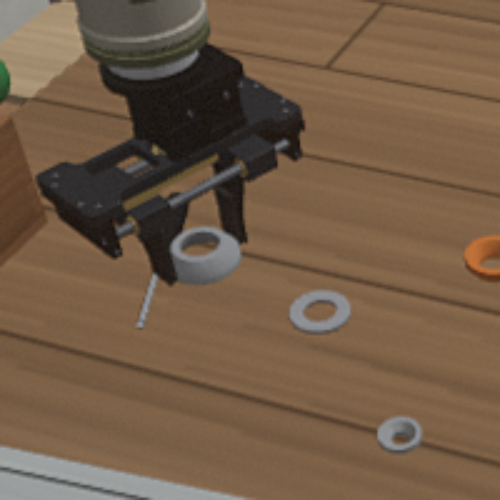

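The hump-up washer is held level at crop pixel (205,255). Now I place it on top.

Run:
```python
from h import *
place(.0545)
bot.move_to([.45,-.25,.25],Rd(.45,-.25)); show('away')
im=save('scene','pics/p4.png'); t=save('top','pics/p4t.png')
a=[im[160:260,285:385],t[150:250,130:230]]
cv2.imwrite('pics/p4c.png',cv2.resize(np.hstack(a),None,fx=4,fy=4,interpolation=cv2.INTER_CUBIC)[:,:,::-1])
for c in('top','scene'):
    for r in tip_of(c,'hump_center'): print(c,round(r['p'],2),np.round(r['xyz'],4))
```

```text
above 19.79 [0.4759 0.139  0.17  ] w 0.0592 F [-0.8 -0.2 -1.7] ff 30.0
near 20.8 [0.4755 0.1405 0.0672] w 0.0592 F [ 0.1  0.1 -1.4] ff 30.0
d 21.1 [0.4749 0.1402 0.0605] w 0.0593 F [ 0.3  0.4 -1.4] ff 30.0
d 21.35 [0.4749 0.1403 0.0574] w 0.0592 F [-0.   0.4 -1.8] ff 30.0
d 21.6 [0.4749 0.1403 0.0559] w 0.0593 F [-0.   0.8 -0.3] ff 30.0
d 21.85 [0.475  0.1403 0.055 ] w 0.0593 F [ 0.1 -0.6 -1. ] ff 30.0
d 22.1 [0.4752 0.1404 0.0545] w 0.0593 F [-2.8 -1.2  5.6] ff 30.0
open 22.82 [0.475  0.1403 0.054 ] w 0.0821 F [-0.1  0.6 -0.1] ff 0.0
up 23.74 [0.4745 0.14   0.1692] w 0.0818 F [-0.1 -0.2 -0.1] ff 0.0
away 25.23 [ 0.4506 -0.2485  0.2498] w 0.0823 F [ 0.5 -0.6 -0.7] ff 0.0
top 0.81 [0.4735 0.1429 0.0539]
scene 0.98 [0.4791 0.1447 0.0548]
```

View pics/p4c.png

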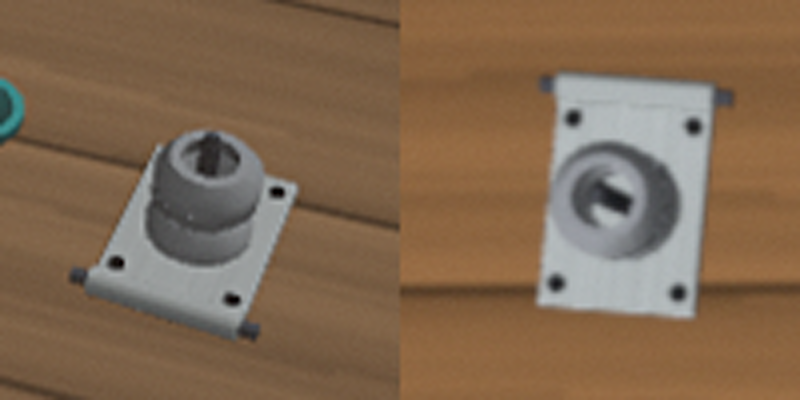

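The hump-up washer lies level on top with the spindle visible in its hole (scene crop (210,155)). Its measured centre height is about 0.054 m against 0.053 m expected. I'm handing in.

```bash
python3 -c "
from h import *
print(bot.finish_job())"
```

```text
the job is handed in; nothing more can be done
None
```

Both large steel washers are threaded on the spindle in alternating order, hollow-up then hump-up. The last pictures show them level and home, and I handed the job in at about 25 s of the 54 s allowed; the hand-in gave no verdict back.

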